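Tuck the hearth edging under the soldering board and hold it down

TASK

Clear the two broken bits of firebrick off the grey base board in front of the soldering board into the round scrap tin. Then lay the aluminium edging there with its flat leaf towards the soldering board, centred on it, and slide the leaf in under the overhanging edge, square and fully home against the slab beneath, without lifting or shifting the soldering board or disturbing anything else on the bench. Finish still holding the edging with the fingers, pressed flat on the base board with about ten newtons so that it can be screwed down: do not let go.

Things in the scene. Friction and masses are not known exactly. Their poses are not given: they have to be found in the camera images.
- hearth: fixed base board of the hearth: grey cement board on the bench, 360 x 280 mm, 10 mm thick. Origin: at bench level (its underside), below the middle of the slab's front face; +x points into the hearth, away from the robot, y along the slab's front face. It spans x -140 to +220 mm, y +-140 mm; slab and soldering board are square to it and centred on its y = 0
- slab: fixed thin slab on the base board, under the soldering board: 190 (x) x 250 (y) x 8 mm. Origin: middle of its front face's lower edge, on the base board's top, right above the hearth's origin; it extends from there to +x. Its front face is the stop for the leaf, 32 mm behind the soldering board's front edge
- board: soldering board: loose, scorched, off-white, 240 (x) x 260 (y) x 22 mm, about 0.95 kg, lying on the slab; underside 18 mm, top 40 mm over the bench. Origin: centre of its underside, 88 mm in +x from the slab's front face. Its front edge overhangs the slab by 32 mm, leaving a slot 8 mm high above the base board
- edging: loose aluminium angle, 160 mm long (y), about 0.2 kg. Flat leaf 3 mm thick, free edge 80 mm in +x from the origin; upstand 43 mm high: web 3 mm thick, then a folded hem 9 mm thick in x from 25 to 43 mm up, to grip with fingers closing along x. Origin: underside, below the hem's middle; x from upstand to free edge, y along the strip. Starts flat on the bench beside the hearth
- hem (a point): middle of the hem, 34 mm above the edging's underside: grip point
- edge_mid (a point): middle of the leaf's free edge, on its underside (80 mm in +x from the edging's origin)
- edge_left (a point): point of the leaf's free edge 78 mm to +y of its middle, on the underside
- edge_right (a point): point of the leaf's free edge 78 mm to -y of its middle, on the underside
- tin: the scrap tin: open round steel tin, 140 mm across, 70 mm high, wall 3 mm, floor 4 mm thick, loose, 0.35 kg. Origin: centre of its underside. It stands on the bench on the other side of the hearth from the edging
- bit_a: broken bit of firebrick lying on the base board in front of the soldering board, on the hearth's +y half: about 38 x 22 mm and 25 mm high, about 30 g. Origin: centre of its underside; grip it across y (22 mm wide, roughly flat sides up to 18 mm)
- bit_b: the other bit of firebrick, same size, on the hearth's -y half; origin and grip likewise
- brick: bystander: white firebrick block 64 x 115 x 60 mm lying on the rear of the soldering board. Origin: centre of its underside
- ring: bystander: plain ring 25 mm across, 7 mm high, lying on the soldering board. Origin: centre of its underside
- jar: bystander: amber jar with white lid, 54 mm across, 65 mm high, left of the hearth's rear. Origin: centre of its underside
- hammer: bystander: hammer 240 mm long with wooden handle, lying near the right side of the bench. Origin: its middle, at bench level
- file: bystander: flat file with wooden handle, 250 mm long, lying near the left side of the bench. Origin: near its middle, at bench level
- pliers: bystander: small pliers with black grips, 130 mm long, lying on the bench left of the robot's front. Origin: below the pivot

How it is judged:
By the outcome, as a careful person would: the job done as asked, in the order asked, and still so for the second after the job is handed in, while the arm keeps its last pose, push and grip.
It also fails if it takes over 67 s, if anything falls off the work surface, if the arm or the gripper's body presses on something with over 40 N, if the wrist force passes 120 N, or if a joint passes its speed limit or range.

ROBOT

A 6-joint arm with a two-finger parallel gripper is mounted at the origin on the work surface. World frame = base frame: x ahead of the robot, y to its left, z up, the work surface at z = 0. Lengths are in mm, angles in rad, forces in N, time in s.
With the tool pointing down it reaches from about 275 to 1000 mm from the base axis. Payload 8.4 kg.
Tool frame: the origin (TCP) lies midway between the tips of the shut fingers; the grasp point (between the pads) lies grip_depth behind it (grip_depth is the distance from the TCP to the grasp point, in mm); z points along the fingers, y is the line along which they close (so a half turn about z gives the same grasp; the last joint's range is limited). The gripper opens to 85 mm and grips with 20 to 120 N. Pads are 22 mm wide; open, the fingers measure 114 mm over their backs; the gripper's body (76 mm by 85 mm) begins 54 mm behind the grasp point. The pads swing forward as they close: fully open they stand 13 mm farther back than shut.
Start: joints at [-1.291, 0.353, 1.633, -0, 1.155, -0.002], TCP at [173.802, -600.351, 231.281] pointing down, gripper open.
Joint ranges: [-2.63, 2.63], [-0.92, 2.1], [0.06, 2.66], [-1.3, 4.44], [0, 2.69], [-3.02, 3.02]. Speed limits (rad/s): [2.22, 2.22, 2.79, 3.14, 3.14, 3.14].

INTERFACE

Orientations are given as [roll, pitch, yaw] about the fixed x, y, z axes, in that order (R = Rz(yaw) Ry(pitch) Rx(roll)).
In Python, from rig import * gives the robot as it stands.
- The arm moves only by the shell command python3 -m creep 'ROWS' [FORCE]. ROWS is JSON, a list of rows, each an object of numbers: "x", "y", "z": the shift along the tool's x, y, z in mm; "rx", "ry", "rz": the turn, a rotation vector about the tool's x, y, z in rad; "hand": the finger opening in mm, from 0 to 85.4. A call has 1 to 20 rows; each row shifts and turns the commanded pose from where the row before left it, along the tool's axes as they then stand; what a row does not reach is not made up. A row lasts 1/8 s, in which the tool goes at most 62.5 mm and 10.7 degrees, less where a joint would pass 70% of its speed; a pose out of reach is approached as far as the arm can. A call with a gripper value outside its range is refused whole. The fingers move at their own pace and stop on an object; FORCE is the grip in N (left out, the last holds). Time passes only in rows, so rows that do not move let the fingers close. It gives the time, the measured TCP pose, the force, the opening and the grip force at its end, in the units of the state.
- sense(): the state, without advancing time (a new reading comes with each control period).
- grab_frame(name): name is "scene" or "side" or "wrist"; returns the picture (480x640x3 uint8, red, green, blue); there is no depth.
- get_calibration(name): a dict with "K" (3x3 intrinsics, pixels), "R" (3x3) and "t" (3): a world point X has camera coordinates R X + t. Camera axes: x right, y down, z forward; pixel columns grow to the right and rows downward; lengths in mm; the calibration is good to about 2 mm. A picture is of the moment at which its call begins: read the wrist's pose just before it. get_calibration takes no time and is no camera call; for the wrist camera it gives the pose at the moment of the call.
- sign_off(): hands the job in; it is judged then, once.
The state is a dict: "clock": time; "qpos": joint angles; "qvel": joint speeds; "joint_efforts": joint torques, N m; "eef_pos": TCP position; "tcp_rot": TCP orientation; "contact_force": force on the tool from outside, world axes, zero at the start; "wrist_torque": the same for the moment, N m; "opening": opening from 0.0 (shut) to 1.0 (fully open); "grasp_force": force on a finger pad.
Only numpy, scipy, OpenCV 4.12 (cv2) and the standard library are available. Lean on these libraries where they do the work, as an engineer would, in place of code of your own. Each camera call takes 0.05 s, during which the arm holds its last target. There are 200 camera calls.

## Working session

There is one attempt and no reset: what is moved stays moved. The work goes in short steps, Python scripts to look and compute and a shell command to move; the robot and the scene stay as the last step left them, time stands still between calls to the robot, and variables do not carry over. Pictures are saved under pics/ and viewed, at most 10 in all, crops included, and the job is handed in when it is done.

```bash
mkdir -p pics; ls; python3 - <<'E'
from rig import *
import cv2
s=sense();print({k:s[k] for k in s})
for n in("scene","side"):
    c=get_calibration(n);print(n,c)
    cv2.imwrite(f"pics/{n}0.png",grab_frame(n)[:,:,::-1])
E
```

```text
pics
{'clock': 0.0, 'qpos': array([-1.29140474e+00,  3.53638588e-01,  1.63410060e+00,  2.59291390e-05,
        1.15518260e+00, -2.43499067e-03]), 'qvel': array([ 1.24148388e-03,  9.97991189e-04,  1.12327141e-05, -4.62739009e-05,
       -1.12888390e-03, -1.27467769e-03]), 'joint_efforts': array([-8.55952421e-04, -6.05257487e+01, -3.42063546e+01, -1.03555330e-04,
        9.42182407e-03,  1.24173397e-05]), 'eef_pos': array([ 173.68195845, -599.91481   ,  230.58199125]), 'tcp_rot': array([-3.14026358e+00, -2.69441761e-05,  2.81816073e-01]), 'contact_force': array([-0.06609445,  0.63626833, -0.66236018]), 'wrist_torque': array([-0.02145602, -0.01977381,  0.01439785]), 'grasp_force': 0.0, 'opening': 0.9999166539302198}
scene {'K': array([[497.74283104,   0.        , 319.54497379],
       [  0.        , 497.74283104, 240.55819661],
       [  0.        ,   0.        ,   1.        ]]), 'R': array([[ 0.88023522,  0.47409204,  0.02055957],
       [ 0.29987452, -0.52214632, -0.79839745],
       [-0.36777877,  0.70894285, -0.6017797 ]]), 't': array([-520.13084484, -128.53672528, 1787.28762361])}
side {'K': array([[440.05833984,   0.        , 322.83955712],
       [  0.        , 440.05833984, 250.25197512],
       [  0.        ,   0.        ,   1.        ]]), 'R': array([[-0.9787981 , -0.20472516, -0.00647161],
       [-0.14707773,  0.72447166, -0.67343074],
       [ 0.14255671, -0.6582009 , -0.73922199]]), 't': array([ 539.55113107,  133.25412504, 1168.33110719])}
```

View pics/scene0.png

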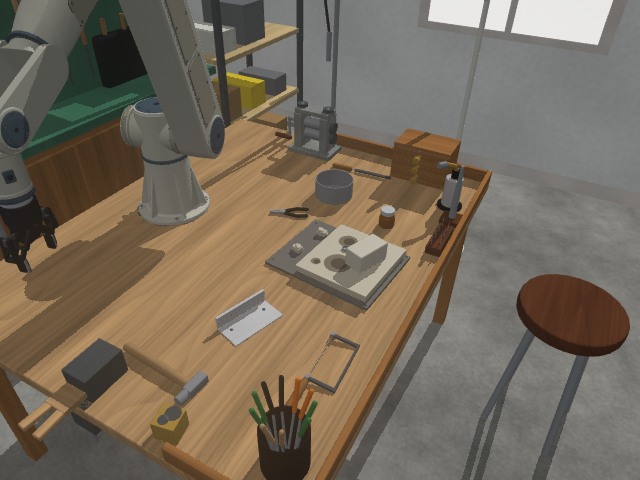

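View pics/side0.png

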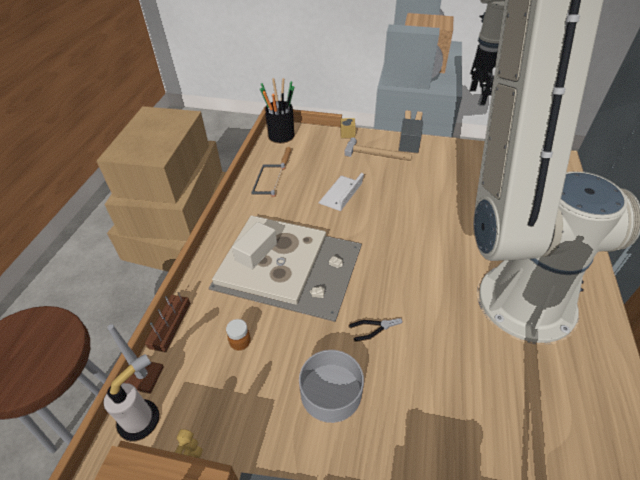

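The scene view shows the edging at (250,318), the bits at (297,250) and (322,232), and the tin at (334,186). In the side view the bits are at (336,262) and (318,292), the tin rim is centred at about (332,378), and the base board's front corners are at (361,240) and (333,314).

```bash
cat > h.py <<'E'
from rig import *
import numpy as np, cv2
from scipy.spatial.transform import Rotation as Ro
def ray(c,px,z):
    d=c["R"].T@np.linalg.solve(c["K"],[px[0],px[1],1.]); o=-c["R"].T@c["t"]
    return o+d*(z-o[2])/d[2]
def move(p,yaw,s=None):
    "tool-frame shift to get to world p, yaw, from measured pose"
    s=s or sense(); R=Ro.from_euler('xyz',s["tcp_rot"])
    T=Ro.from_euler('xyz',[np.pi,0,yaw])
    return R.inv().apply(np.array(p)-s["eef_pos"]).round(1),(R.inv()*T).as_rotvec().round(3)
E
python3 - <<'E'
from h import *
c=get_calibration("side");sc=get_calibration("scene")
for n,px,z in[("frontcorner-y",(361,240),10),("frontcorner+y",(333,314),10),("bit-y",(336,262),22),("bit+y",(318,292),22),("tin",(332,378),70),("tinbase",(332,395),0),("edg hem a",(363,175),43),("hem b",(344,207),20),("leaf",(320,195),3),("leaf2",(336,179),3),("bf-",(326,234),40),("bf+",(298,300),40)]: print(n,ray(c,px,z).round(0))
for n,px,z in[("bit-y",(297,248),25),("bit+y",(322,230),25),("tin",(334,180),70),("hem near",(217,320),43),("hem far",(264,292),43),("leaf r",(282,318),3),("leaf n",(233,344),3),("hearthfront",(266,263),10),("hf+",(312,222),10)]: print('S',n,ray(sc,px,z).round(0))
c=get_calibration("wrist");s=sense();print(c);R=c["R"];print(Ro.from_matrix(R@Ro.from_euler('xyz',s["tcp_rot"]).as_matrix()).as_matrix().round(3), (R@s["eef_pos"]+c["t"]).round(1))
E
```

```text
frontcorner-y [ 461. -123.   10.]
frontcorner+y [493. 152.  10.]
bit-y [516. -13.  22.]
bit+y [543.  99.  22.]
tin [457. 354.  70.]
tinbase [455. 361.   0.]
edg hem a [ 496. -389.   43.]
hem b [ 534. -246.   20.]
leaf [ 625. -307.    3.]
leaf2 [ 589. -400.    3.]
bf- [562. -98.  40.]
bf+ [585. 148.  40.]
S bit-y [525. -28.  25.]
S bit+y [547.  97.  25.]
S tin [467. 338.  70.]
S hem near [ 511. -411.   43.]
S hem far [ 558. -263.   43.]
S leaf r [ 631. -290.    3.]
S leaf n [ 571. -429.    3.]
S hearthfront [ 471. -122.   10.]
S hf+ [486. 139.  10.]
{'K': array([[377.95355376,   0.        , 321.51481391],
       [  0.        , 377.95355376, 241.31202958],
       [  0.        ,   0.        ,   1.        ]]), 'R': array([[ 0.27747247, -0.960733  , -0.00106496],
       [-0.9214103 , -0.26642912,  0.28287558],
       [-0.27205164, -0.07750892, -0.95915602]]), 't': array([-624.22171735,  -35.7987995 ,  379.68875501])}
[[-0.001  1.    -0.   ]
 [-0.959 -0.001 -0.283]
 [-0.283  0.     0.959]] [1.000e-01 2.930e+01 1.577e+02]
```

```bash
python3 -m creep '[{"rz":0.125},{"rz":0.125},{"rz":0.125},{"x":23,"y":-51},{"x":23,"y":-51},{"x":23,"y":-51},{"x":23,"y":-51},{"x":23,"y":-51},{"x":23,"y":-51},{"x":23,"y":-51},{"x":23,"y":-51},{"x":23,"y":-51},{"x":23,"y":-51},{"x":23,"y":-51},{"x":23,"y":-51},{"x":23,"y":-51},{}]' 30
python3 - <<'E'
from h import *
s=sense();c=get_calibration("wrist");np.save("c1.npy",c,allow_pickle=True)
cv2.imwrite("pics/w1.png",grab_frame("wrist")[:,:,::-1]);print(s["eef_pos"],s["tcp_rot"])
E
```

```text
[ 173.67163383 -599.9288254   230.63328136] [-3.14031651e+00 -6.73951659e-06  2.81768916e-01]schema error: expected keys x, y, z, rx, ry, rz, hand
```

View pics/w1.png

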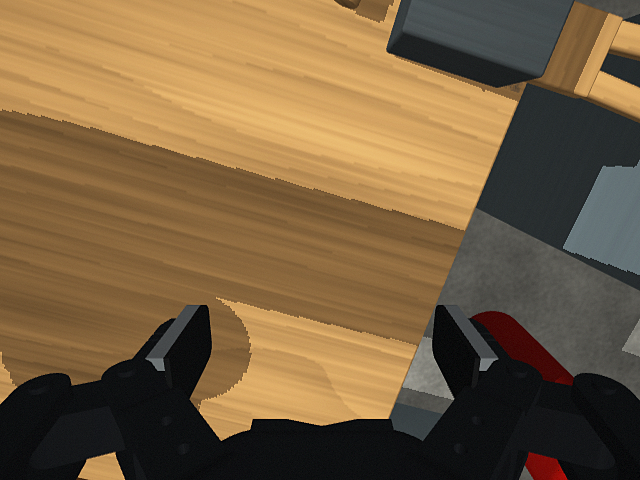

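The move was refused, so the picture still shows the start pose over bare bench, with the fingers at the bottom near (185,340) and (460,340). I'll retry without the empty row.

```bash
python3 -m creep '[{"rz":0.125},{"rz":0.125},{"rz":0.125},{"x":23,"y":-51},{"x":23,"y":-51},{"x":23,"y":-51},{"x":23,"y":-51},{"x":23,"y":-51},{"x":23,"y":-51},{"x":23,"y":-51},{"x":23,"y":-51},{"x":23,"y":-51},{"x":23,"y":-51},{"x":23,"y":-51},{"x":23,"y":-51},{"x":23,"y":-51},{"z":0}]' 30 | tee o; grep -q schema o && exit
python3 - <<'E'
from h import *
s=sense();c=get_calibration("wrist");np.save("c1.npy",c,allow_pickle=True)
cv2.imwrite("pics/w2.png",grab_frame("wrist")[:,:,::-1]);print(s["eef_pos"],s["tcp_rot"])
E
```

```text
[ 173.69282142 -599.96955254  230.69408531] [-3.14043815e+00 -8.75460418e-06  2.81796915e-01]schema error: expected keys x, y, z, rx, ry, rz, hand
```

```bash
python3 -m creep '[{"x":0,"y":0,"z":0,"rx":0,"ry":0,"rz":0.125,"hand":85},{"x":0,"y":0,"z":0,"rx":0,"ry":0,"rz":0.125,"hand":85},{"x":0,"y":0,"z":0,"rx":0,"ry":0,"rz":0.125,"hand":85},{"x":23,"y":-51,"z":0,"rx":0,"ry":0,"rz":0,"hand":85},{"x":23,"y":-51,"z":0,"rx":0,"ry":0,"rz":0,"hand":85},{"x":23,"y":-51,"z":0,"rx":0,"ry":0,"rz":0,"hand":85},{"x":23,"y":-51,"z":0,"rx":0,"ry":0,"rz":0,"hand":85},{"x":23,"y":-51,"z":0,"rx":0,"ry":0,"rz":0,"hand":85},{"x":23,"y":-51,"z":0,"rx":0,"ry":0,"rz":0,"hand":85},{"x":23,"y":-51,"z":0,"rx":0,"ry":0,"rz":0,"hand":85},{"x":23,"y":-51,"z":0,"rx":0,"ry":0,"rz":0,"hand":85},{"x":23,"y":-51,"z":0,"rx":0,"ry":0,"rz":0,"hand":85},{"x":23,"y":-51,"z":0,"rx":0,"ry":0,"rz":0,"hand":85},{"x":23,"y":-51,"z":0,"rx":0,"ry":0,"rz":0,"hand":85},{"x":23,"y":-51,"z":0,"rx":0,"ry":0,"rz":0,"hand":85},{"x":23,"y":-51,"z":0,"rx":0,"ry":0,"rz":0,"hand":85},{"x":0,"y":0,"z":0,"rx":0,"ry":0,"rz":0,"hand":85}]' 30 > o 2>&1; tail -c 600 o; grep -q error o && exit
python3 - <<'E'
from h import *
s=sense();c=get_calibration("wrist");np.save("c1.npy",c,allow_pickle=True)
cv2.imwrite("pics/w2.png",grab_frame("wrist")[:,:,::-1]);print(s["eef_pos"],s["tcp_rot"])
E
```

```text
clock: 2.33
eef_pos: [534.7, 35.0, 231.1]
tcp_rot: [-3.141, -0.001, -0.089]
contact_force: [-1.0, 0.8, 0.4]
opening: 0.996
grasp_force: 0.0
[534.6803237   34.99191344 231.14821674] [-3.14083378e+00 -6.41493370e-04 -8.94442426e-02]
```

View pics/w2.png

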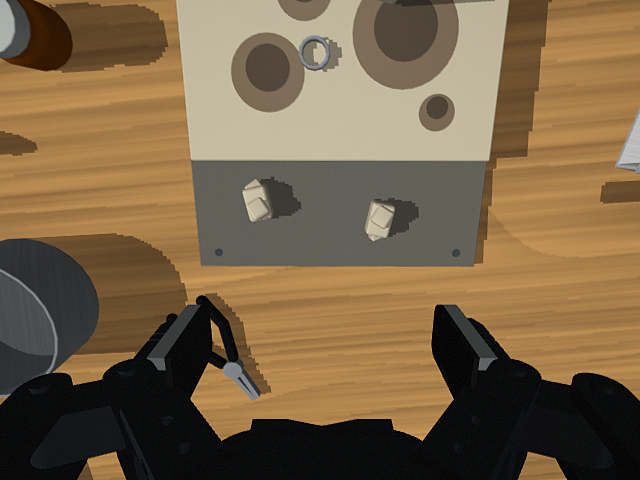

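The view shows the base board with its front edge at row 265 (cols 202–475). The soldering board's front edge is near row 160, and the bits are at (257,201) and (380,220), each slightly rotated. The tin is at left and the pliers at (235,360).

```bash
python3 - <<'E'
from h import *
import rig
print(getattr(rig,"grip_depth",[n for n in dir(rig) if n[0]!='_']))
c=np.load("c1.npy",allow_pickle=True).item();im=cv2.imread("pics/w2.png");g=im.max(2)
for n,(x0,y0,x1,y1) in dict(a=(230,168,300,240),b=(350,185,420,255)).items():
    m=np.zeros_like(g);m[y0:y1,x0:x1]=(im[y0:y1,x0:x1,2]>135)*255
    k=max(cv2.findContours(m,cv2.RETR_EXTERNAL,cv2.CHAIN_APPROX_NONE)[0],key=cv2.contourArea)
    P=np.array([ray(c,p,15)[:2] for p in k[:,0]],np.float32)
    print(n,cv2.contourArea(k),cv2.minAreaRect(P))
# edges
hsv=cv2.cvtColor(im,cv2.COLOR_BGR2HSV)
f=[];fb=[];B=[]
for col in range(215,470,5):
    # board front edge: bright->grey in rows 140..180 ; hearth front: grey->wood saturation
    r=g[140:185,col].astype(float);fb.append((col,140+np.argmin(np.diff(r))+.5))
    t=hsv[245:285,col,1].astype(float);f.append((col,245+np.argmax(np.diff(t))+.5))
for n,L,z in(("hearth front",f,10),("board front",fb,18 if 0 else 40)):
    W=np.array([ray(c,p,z)[:2] for p in L]);q=np.polyfit(W[:,1],W[:,0],1)
    for _ in range(3):
        e=abs(np.polyval(q,W[:,1])-W[:,0]);W=W[e<3];q=np.polyfit(W[:,1],W[:,0],1)
    print(n,len(W),"x=%.4f*y+%.2f"%tuple(q),"yaw",-np.arctan(q[0]))
for row in(180,200,220,250):
    t=hsv[row,:,1].astype(int);cols=[i for i in range(150,550) if t[i]<60]
    L,R=ray(c,(cols[0]-.5,row),10),ray(c,(cols[-1]+.5,row),10);print(row,cols[0],cols[-1],L[:2].round(1),R[:2].round(1))
E
```

```text
18.700000000000003
a 639.5 ((548.3445434570312, 98.3121109008789), (39.27955627441406, 20.68490219116211), 6.485210418701172)
b 711.0 ((515.7745971679688, -18.12417984008789), (23.554147720336914, 36.91987609863281), 72.95857238769531)
hearth front 51 x=0.0914*y+470.71 yaw -0.09114043828506624
board front 51 x=0.0903*y+578.91 yaw -0.09002375309097292
180 193 483 [572.3 156.3] [ 547.3 -121.5]
200 195 481 [553. 158.] [ 528.  -120.2]
220 197 478 [533.1 159.7] [ 508.1 -117.8]
250 200 475 [502.1 162.3] [ 477.1 -115.6]
```

```bash
python3 -m creep '[{"x":0,"y":0,"z":0,"rx":0,"ry":0,"rz":-0.12,"hand":50},{"x":0,"y":0,"z":0,"rx":0,"ry":0,"rz":-0.12,"hand":50},{"x":12,"y":-30,"z":40,"rx":0,"ry":0,"rz":0,"hand":50},{"x":11,"y":-30.5,"z":40,"rx":0,"ry":0,"rz":0,"hand":50},{"x":0,"y":0,"z":50,"rx":0,"ry":0,"rz":0,"hand":50},{"x":0,"y":0,"z":45,"rx":0,"ry":0,"rz":0,"hand":50},{"x":0,"y":0,"z":30,"rx":0,"ry":0,"rz":0,"hand":50},{"x":0,"y":0,"z":13,"rx":0,"ry":0,"rz":0,"hand":50},{"x":0,"y":0,"z":0,"rx":0,"ry":0,"rz":0,"hand":10},{"x":0,"y":0,"z":0,"rx":0,"ry":0,"rz":0,"hand":10},{"x":0,"y":0,"z":0,"rx":0,"ry":0,"rz":0,"hand":10},{"x":0,"y":0,"z":0,"rx":0,"ry":0,"rz":0,"hand":10}]' 30;  python3 -c "
from h import *
cv2.imwrite('pics/w3.png',grab_frame('wrist')[200:,100:540,::-1]);print(move((462,347,131),0.15))"
```

```text
clock: 3.88
eef_pos: [547.9, 95.3, 14.3]
tcp_rot: [3.142, -0.002, 0.147]
contact_force: [-0.8, -1.2, 5.4]
opening: 0.251
grasp_force: 32.3
(array([ -47.8, -261.6, -116.8]), array([ 0.   , -0.002, -0.003]))
```

View pics/w3.png

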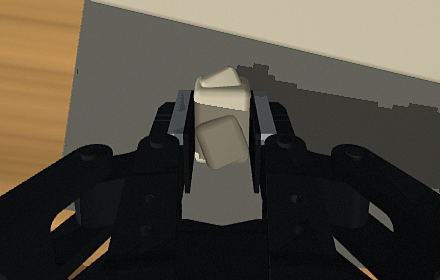

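The bit is held squarely between the pads, opening about 21 mm. Next, carry it to the tin.

```bash
python3 -m creep '[{"x":0,"y":0,"z":-25,"rx":0,"ry":0,"rz":0,"hand":10},{"x":0,"y":0,"z":-46,"rx":0,"ry":0,"rz":0,"hand":10},{"x":0,"y":0,"z":-46,"rx":0,"ry":0,"rz":0,"hand":10},{"x":-9.6,"y":-52.4,"z":0,"rx":0,"ry":0,"rz":0,"hand":10},{"x":-9.6,"y":-52.4,"z":0,"rx":0,"ry":0,"rz":0,"hand":10},{"x":-9.6,"y":-52.4,"z":0,"rx":0,"ry":0,"rz":0,"hand":10},{"x":-9.6,"y":-52.4,"z":0,"rx":0,"ry":0,"rz":0,"hand":10},{"x":-9.6,"y":-52.4,"z":0,"rx":0,"ry":0,"rz":0,"hand":10},{"x":0,"y":0,"z":0,"rx":0,"ry":0,"rz":0,"hand":10}]' 30;  python3 -c "
from h import *
c=get_calibration('wrist');s=sense();im=grab_frame('wrist')
cv2.imwrite('pics/w4.png',im[:,:,::-1]);np.save('c4.npy',c,allow_pickle=True)
print((c['K']@(c['R']@np.array([462,347,70])+c['t'])))"
```

```text
clock: 5.05
eef_pos: [460.2, 350.6, 130.7]
tcp_rot: [-3.14, -0.001, 0.151]
contact_force: [0.3, 0.0, 0.4]
opening: 0.246
grasp_force: 31.5
[70830.38023928 56124.52710934   215.52537464]
```

View pics/w4.png

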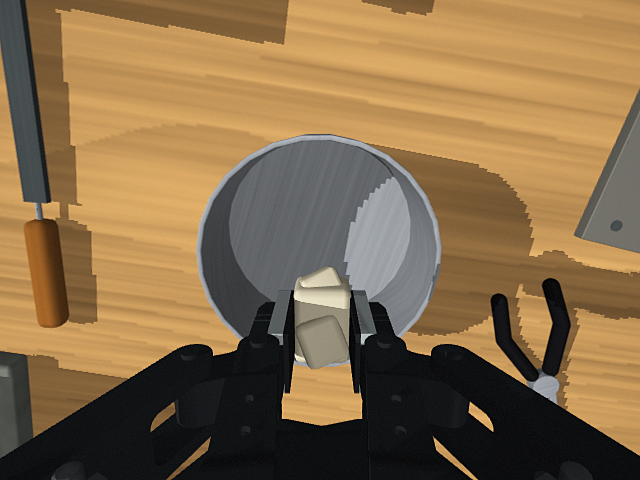

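The tin's rim is centred at about (320,256), within 5 mm of the prediction, so the bit hangs over the tin's middle. Lower, release, and go on to bit_b.

```bash
python3 -m creep '[{"x":2,"y":-1,"z":45,"rx":0,"ry":0,"rz":0,"hand":10},{"x":0,"y":0,"z":45,"rx":0,"ry":0,"rz":0,"hand":10},{"x":0,"y":0,"z":0,"rx":0,"ry":0,"rz":0,"hand":50},{"x":0,"y":0,"z":0,"rx":0,"ry":0,"rz":0,"hand":50},{"x":0,"y":0,"z":0,"rx":0,"ry":0,"rz":0,"hand":50},{"x":0,"y":0,"z":-45,"rx":0,"ry":0,"rz":0.143,"hand":50},{"x":0,"y":0,"z":-45,"rx":0,"ry":0,"rz":0.143,"hand":50},{"x":0,"y":0,"z":0,"rx":0,"ry":0,"rz":0.143,"hand":50},{"x":22,"y":48.5,"z":0,"rx":0,"ry":0,"rz":0,"hand":50},{"x":22,"y":48.5,"z":0,"rx":0,"ry":0,"rz":0,"hand":50},{"x":22,"y":48.5,"z":0,"rx":0,"ry":0,"rz":0,"hand":50},{"x":22,"y":48.5,"z":0,"rx":0,"ry":0,"rz":0,"hand":50},{"x":22,"y":48.5,"z":0,"rx":0,"ry":0,"rz":0,"hand":50},{"x":22,"y":48.5,"z":0,"rx":0,"ry":0,"rz":0,"hand":50},{"x":22,"y":48.5,"z":0,"rx":0,"ry":0,"rz":0,"hand":50},{"x":0,"y":0,"z":0,"rx":0,"ry":0,"rz":0,"hand":50}]' 30;  python3 -c "
from h import *
c=get_calibration('wrist');s=sense();im=grab_frame('wrist')
cv2.imwrite('pics/w5.png',im[:,:,::-1]);np.save('c5.npy',c,allow_pickle=True)
p=c['K']@(c['R']@np.array([515.8,-18.1,22])+c['t']);print(p[:2]/p[2],move((515.8,-18.1,14),-0.28))"
```

```text
clock: 7.1
eef_pos: [517.7, -23.5, 132.0]
tcp_rot: [-3.141, -0.003, -0.286]
contact_force: [0.7, 0.5, 0.0]
opening: 0.585
grasp_force: 0.0
[315.50300918 243.56184936] (array([ -2.7,  -3.2, 117.7]), array([-0.001, -0.002, -0.005]))
```

View pics/w5.png

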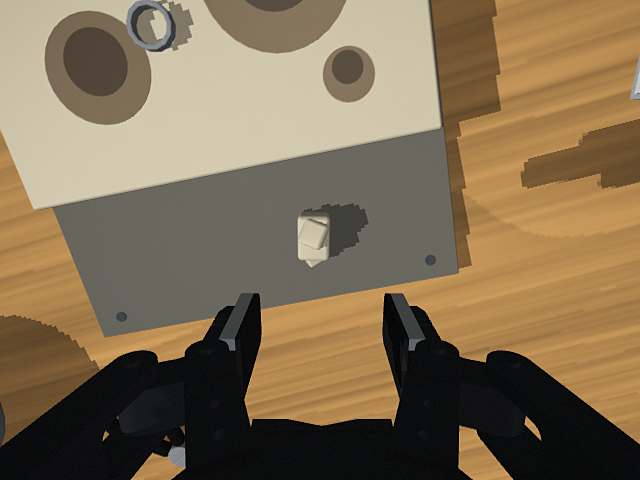

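Bit_a is off the base board. Bit_b is at (314,237), aligned with the tool and about 4 mm further +x than predicted.

```bash
python3 -m creep '[{"x":1,"y":-4,"z":50,"rx":0,"ry":0,"rz":0,"hand":50},{"x":0,"y":0,"z":40,"rx":0,"ry":0,"rz":0,"hand":50},{"x":0,"y":0,"z":27.5,"rx":0,"ry":0,"rz":0,"hand":50},{"x":0,"y":0,"z":0,"rx":0,"ry":0,"rz":0,"hand":10},{"x":0,"y":0,"z":0,"rx":0,"ry":0,"rz":0,"hand":10},{"x":0,"y":0,"z":0,"rx":0,"ry":0,"rz":0,"hand":10},{"x":0,"y":0,"z":0,"rx":0,"ry":0,"rz":0,"hand":10},{"x":0,"y":0,"z":-30,"rx":0,"ry":0,"rz":0,"hand":10},{"x":0,"y":0,"z":-45,"rx":0,"ry":0,"rz":0,"hand":10},{"x":0,"y":0,"z":-45,"rx":0,"ry":0,"rz":0,"hand":10},{"x":0,"y":0,"z":0,"rx":0,"ry":0,"rz":0,"hand":10}]' 30;  python3 -c "
from h import *
print(move((463,352,131),-0.286))"
```

```text
clock: 8.52
eef_pos: [521.2, -16.9, 136.6]
tcp_rot: [-3.14, -0.007, -0.282]
contact_force: [0.1, 0.2, -1.3]
opening: 0.249
grasp_force: 34.4
(array([-158.7, -338.1,    5.1]), array([-0.002, -0.007,  0.004]))
```

```bash
python3 -m creep '[{"x":-22.7,"y":-48.3,"z":0,"rx":0,"ry":0,"rz":0,"hand":10},{"x":-22.7,"y":-48.3,"z":0,"rx":0,"ry":0,"rz":0,"hand":10},{"x":-22.7,"y":-48.3,"z":0,"rx":0,"ry":0,"rz":0,"hand":10},{"x":-22.7,"y":-48.3,"z":0,"rx":0,"ry":0,"rz":0,"hand":10},{"x":-22.7,"y":-48.3,"z":0,"rx":0,"ry":0,"rz":0,"hand":10},{"x":-22.7,"y":-48.3,"z":0,"rx":0,"ry":0,"rz":0,"hand":10},{"x":-22.7,"y":-48.3,"z":0,"rx":0,"ry":0,"rz":0,"hand":10},{"x":0,"y":0,"z":0,"rx":0,"ry":0,"rz":0,"hand":10},{"x":0,"y":0,"z":40,"rx":0,"ry":0,"rz":0,"hand":10},{"x":0,"y":0,"z":40,"rx":0,"ry":0,"rz":0,"hand":10},{"x":0,"y":0,"z":0,"rx":0,"ry":0,"rz":0,"hand":50},{"x":0,"y":0,"z":0,"rx":0,"ry":0,"rz":0,"hand":50},{"x":0,"y":0,"z":0,"rx":0,"ry":0,"rz":0,"hand":50},{"x":0,"y":0,"z":-50,"rx":0,"ry":0,"rz":0,"hand":50},{"x":0,"y":0,"z":-50,"rx":0,"ry":0,"rz":0,"hand":50},{"x":0,"y":0,"z":-40,"rx":0,"ry":0,"rz":-0.15,"hand":50},{"x":0,"y":0,"z":-40,"rx":0,"ry":0,"rz":-0.15,"hand":50},{"x":0,"y":0,"z":0,"rx":0,"ry":0,"rz":-0.15,"hand":50},{"x":0,"y":0,"z":0,"rx":0,"ry":0,"rz":-0.15,"hand":50},{"x":0,"y":0,"z":0,"rx":0,"ry":0,"rz":0,"hand":50}]' 30;  python3 -c "
from h import *
im=grab_frame('side');cv2.imwrite('pics/s1.png',cv2.resize(im[200:440,220:460,::-1],(480,480)))
"
```

```text
clock: 11.02
eef_pos: [460.4, 352.3, 234.2]
tcp_rot: [-3.141, -0.002, 0.317]
contact_force: [-0.2, -0.1, 0.2]
opening: 0.586
grasp_force: 0.0
```

View pics/s1.png

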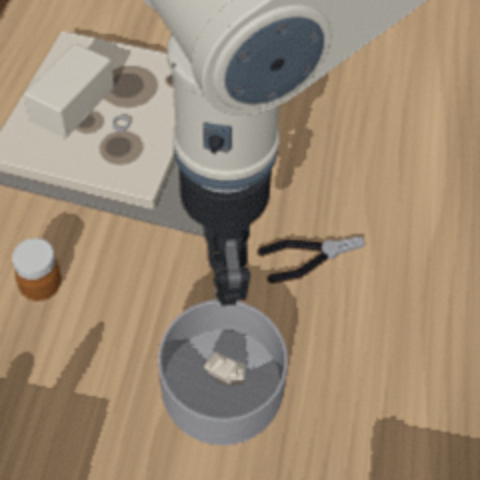

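Both bits lie in the tin at (225,368) in this crop. Next, over to the edging.

```bash
python3 -m creep '[{"x":0,"y":0,"z":0,"rx":0,"ry":0,"rz":-0.15,"hand":50},{"x":0,"y":0,"z":0,"rx":0,"ry":0,"rz":-0.15,"hand":50},{"x":0,"y":0,"z":0,"rx":0,"ry":0,"rz":-0.15,"hand":50},{"x":0,"y":0,"z":0,"rx":0,"ry":0,"rz":-0.15,"hand":50},{"x":0,"y":0,"z":0,"rx":0,"ry":0,"rz":-0.15,"hand":50},{"x":0,"y":0,"z":0,"rx":0,"ry":0,"rz":-0.15,"hand":50},{"x":-47.6,"y":26,"z":0,"rx":0,"ry":0,"rz":0,"hand":50},{"x":-47.6,"y":26,"z":0,"rx":0,"ry":0,"rz":0,"hand":50},{"x":-47.6,"y":26,"z":0,"rx":0,"ry":0,"rz":0,"hand":50},{"x":-47.6,"y":26,"z":0,"rx":0,"ry":0,"rz":0,"hand":50},{"x":-47.6,"y":26,"z":0,"rx":0,"ry":0,"rz":0,"hand":50},{"x":-47.6,"y":26,"z":0,"rx":0,"ry":0,"rz":0,"hand":50},{"x":-47.6,"y":26,"z":0,"rx":0,"ry":0,"rz":0,"hand":50},{"x":-47.6,"y":26,"z":0,"rx":0,"ry":0,"rz":0,"hand":50},{"x":-47.6,"y":26,"z":0,"rx":0,"ry":0,"rz":0,"hand":50},{"x":-47.6,"y":26,"z":0,"rx":0,"ry":0,"rz":0,"hand":50},{"x":-47.6,"y":26,"z":0,"rx":0,"ry":0,"rz":0,"hand":50},{"x":-47.6,"y":26,"z":0,"rx":0,"ry":0,"rz":0,"hand":50},{"x":-47.6,"y":26,"z":0,"rx":0,"ry":0,"rz":0,"hand":50},{"x":0,"y":0,"z":0,"rx":0,"ry":0,"rz":0,"hand":50}]' 30;  python3 -c "
from h import *
c=get_calibration('wrist');np.save('c6.npy',c,allow_pickle=True)
im=grab_frame('wrist')[:,:,::-1];cv2.imwrite('pics/w6.png',im)
"
```

```text
clock: 13.58
eef_pos: [563.3, -348.8, 232.7]
tcp_rot: [3.141, 0.001, 1.211]
contact_force: [-0.4, 0.4, -0.8]
opening: 0.587
grasp_force: 0.0
```

View pics/w6.png

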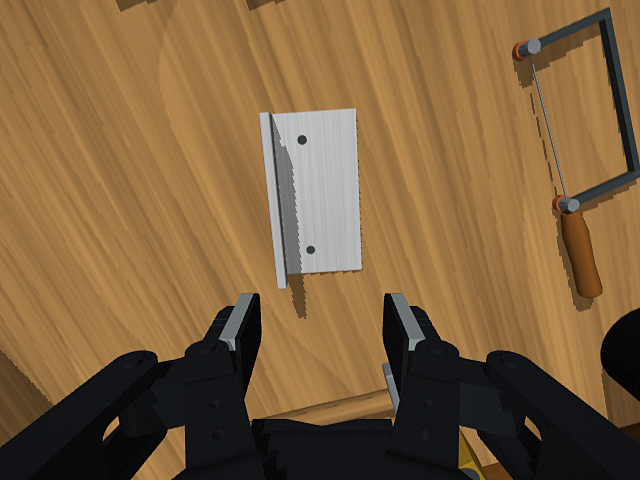

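The edging stands upstand-left. The hem's top runs from (266,113) to (282,288) and the leaf's free edge from (356,109) to (362,269). The robot-side fingers are below.

```bash
python3 - <<'E'
from h import *
c=np.load("c6.npy",allow_pickle=True).item();im=cv2.imread("pics/w6.png");hsv=cv2.cvtColor(im,cv2.COLOR_BGR2HSV)
m=((hsv[:,:,1]<40)&(hsv[:,:,2]>90)).astype(np.uint8)
m[:100]=0;m[300:]=0;m[:,:250]=0;m[:,380:]=0
ys=np.arange(125,260,5)
free=[(np.where(m[y])[0].max()+.5,y) for y in ys]; hl=[(np.where(m[y])[0].min()-.5,y) for y in ys]
for n,L,z in(("free",free,3),("hem back",hl,43)):
    W=np.array([ray(c,p,z)[:2] for p in L]);q=np.polyfit(W[:,1],W[:,0],1)
    print(n,W.std(),q,"yaw",-np.arctan(q[0]),"res",abs(np.polyval(q,W[:,1])-W[:,0]).max())
for p,z in(((266.5,113),43),((282,288),43),((356,109),3),((362,269.5),3)): print(ray(c,p,z)[:2].round(1))
h=(ray(c,(266.5,113),43)+ray(c,(282,288),43))/2; f=(ray(c,(356,109),3)+ray(c,(362,269.5),3))/2
yaw=np.arctan2((f-h)[1],(f-h)[0]);print(h,f,np.linalg.norm((f-h)[:2]),yaw)
E
```

```text
free 476.79240506786493 [3.03329289e-01 7.08950576e+02] yaw -0.2945083824913488 res 0.49557516487163866
hem back 420.23402319324936 [3.03042618e-01 6.20841613e+02] yaw -0.2942458442720908 res 0.4627716743319752
[ 551.3 -252.7]
[ 503.3 -403.5]
[ 626.2 -275.5]
[ 579.7 -428.4]
[ 527.29850195 -328.11439325   43.        ] [ 602.92646541 -351.95477602    3.        ] 79.2966122024792 -0.305372212218374
```

```bash
python3 -m creep '[{"x":0,"y":0,"z":0,"rx":0,"ry":0,"rz":-0.065,"hand":50},{"x":4.4,"y":-20.5,"z":30,"rx":0,"ry":0,"rz":0,"hand":50},{"x":4.3,"y":-20.6,"z":30,"rx":0,"ry":0,"rz":0,"hand":50},{"x":0,"y":0,"z":40,"rx":0,"ry":0,"rz":0,"hand":50},{"x":0,"y":0,"z":30,"rx":0,"ry":0,"rz":0,"hand":50},{"x":0,"y":0,"z":0,"rx":0,"ry":0,"rz":0,"hand":50}]' 80;  python3 -c "
from h import *
print(move((526.5,-328.5,15.5),1.276))
"
```

```text
clock: 14.38
eef_pos: [524.9, -323.1, 101.1]
tcp_rot: [-3.137, -0.001, 1.282]
contact_force: [0.5, -0.5, 0.3]
opening: 0.584
grasp_force: 0.0
(array([-4.9,  3.5, 85.5]), array([-0.004, -0.001,  0.006]))
```

```bash
python3 -m creep '[{"x":-5,"y":3,"z":35,"rx":0,"ry":0,"rz":0.006,"hand":50},{"x":0,"y":0,"z":30,"rx":0,"ry":0,"rz":0,"hand":50},{"x":0,"y":0,"z":20.5,"rx":0,"ry":0,"rz":0,"hand":50},{"x":0,"y":0,"z":0,"rx":0,"ry":0,"rz":0,"hand":25},{"x":0,"y":0,"z":0,"rx":0,"ry":0,"rz":0,"hand":25},{"x":0,"y":0,"z":0,"rx":0,"ry":0,"rz":0,"hand":25}]' 80;  python3 -c "
from h import *
print(move((526.5,-328.5,15.5),1.276),sense()['wrist_torque'])
"
```

```text
clock: 15.12
eef_pos: [528.7, -331.4, 18.6]
tcp_rot: [3.14, 0.001, 1.277]
contact_force: [0.5, 0.2, -0.3]
opening: 0.295
grasp_force: 0.0
(array([ 2.1, -2.9,  3.1]), array([0.002, 0.001, 0.001])) [-0.02854067  0.01978254  0.0121055 ]
```

```bash
python3 -m creep '[{"x":2,"y":-2.5,"z":2.5,"rx":0,"ry":0,"rz":0,"hand":25},{"x":0,"y":0,"z":0,"rx":0,"ry":0,"rz":0,"hand":4},{"x":0,"y":0,"z":0,"rx":0,"ry":0,"rz":0,"hand":4},{"x":0,"y":0,"z":0,"rx":0,"ry":0,"rz":0,"hand":4},{"x":0,"y":0,"z":0,"rx":0,"ry":0,"rz":0,"hand":4},{"x":0,"y":0,"z":0,"rx":0,"ry":0,"rz":0,"hand":4}]' 80;  python3 -c "
from h import *
print(move((526.5,-328.5,15.5),1.276),sense()['wrist_torque'])
"
```

```text
clock: 15.88
eef_pos: [525.9, -328.2, 15.1]
tcp_rot: [-3.141, -0.0, 1.277]
contact_force: [-1.9, 2.3, 5.8]
opening: 0.092
grasp_force: 79.1
(array([-0.1,  0.6, -0.4]), array([-0.   , -0.   ,  0.001])) [ 0.29004431  0.23432905 -0.000444  ]
```

```bash
python3 -m creep '[{"x":0,"y":0,"z":-15,"rx":0,"ry":0,"rz":0,"hand":4},{"x":0,"y":0,"z":-25,"rx":0,"ry":0,"rz":0,"hand":4},{"x":0,"y":0,"z":-20,"rx":0,"ry":0,"rz":0,"hand":4},{"x":0,"y":0,"z":0,"rx":0,"ry":0,"rz":-0.101,"hand":4},{"x":0,"y":0,"z":0,"rx":0,"ry":0,"rz":-0.101,"hand":4},{"x":43.3,"y":-11.8,"z":0,"rx":0,"ry":0,"rz":0,"hand":4},{"x":43.3,"y":-11.8,"z":0,"rx":0,"ry":0,"rz":0,"hand":4},{"x":43.3,"y":-11.8,"z":0,"rx":0,"ry":0,"rz":0,"hand":4},{"x":43.3,"y":-11.8,"z":0,"rx":0,"ry":0,"rz":0,"hand":4},{"x":43.3,"y":-11.8,"z":0,"rx":0,"ry":0,"rz":0,"hand":4},{"x":43.3,"y":-11.8,"z":0,"rx":0,"ry":0,"rz":0,"hand":4},{"x":43.3,"y":-11.8,"z":0,"rx":0,"ry":0,"rz":0,"hand":4},{"x":43.3,"y":-11.8,"z":0,"rx":0,"ry":0,"rz":0,"hand":4},{"x":0,"y":0,"z":0,"rx":0,"ry":0,"rz":0,"hand":4},{"x":0,"y":0,"z":0,"rx":0,"ry":0,"rz":0,"hand":4}]' 80;  python3 -c "
from h import *
print(move((463,25.7,60),1.4803),sense()['wrist_torque'])
c=get_calibration('wrist');np.save('c7.npy',c,allow_pickle=True)
im=grab_frame('wrist')[:,:,::-1];cv2.imwrite('pics/w7.png',im)
cv2.imwrite('pics/sc7.png',grab_frame('scene')[:,:,::-1]);cv2.imwrite('pics/si7.png',grab_frame('side')[:,:,::-1])
"
```

```text
clock: 17.75
eef_pos: [464.4, 25.2, 75.3]
tcp_rot: [3.141, 0.0, 1.48]
contact_force: [0.1, 0.3, -2.0]
opening: 0.087
grasp_force: 78.3
(array([ 0.4, -1.4, 15.3]), array([ 0.001,  0.   , -0.001])) [-0.00276474  0.03449835 -0.03463027]
```

View pics/w7.png

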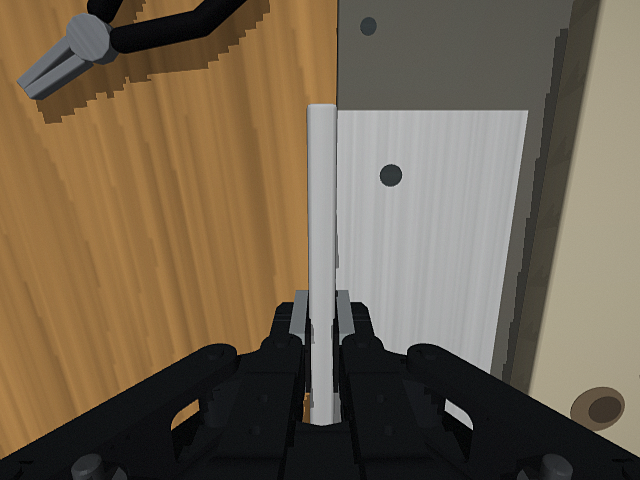

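The edging is held over the base board's front. The hem is vertical in the image, ending at row ~104, and the leaf's far corner is at (528,110), short of the soldering board at col ~570.

```bash
python3 - <<'E'
from h import *
c=np.load("c7.npy",allow_pickle=True).item();s=sense();im=cv2.imread("pics/w7.png");hsv=cv2.cvtColor(im,cv2.COLOR_BGR2HSV)
R=Ro.from_euler('xyz',s["tcp_rot"])
def loc(p,z): return R.inv().apply(ray(c,p,z)-s["eef_pos"]).round(1)
zb=s["eef_pos"][2]-15.1
print("hem end L,R",loc((307,104),zb+43),loc((336,104),zb+43),"leaf corner top",loc((528,110.5),zb+3))
g=im.max(2).astype(int)
for r in(130,180,230,280,330):
    row=g[r,400:560];k=400+np.argmin(row[3:]-row[:-3])+1.5;print(r,k,loc((k,r),zb+3))
for r in (115,150,200,250):
    w=np.where((hsv[r,290:336,1]<30)&(g[r,290:336]>150))[0];print(r,290+w.min(),loc((290+w.min(),r),zb+43))
# base board front edge seen at rows 10..90, soldering board front
F=[]
for r in range(5,95,6):
    t=hsv[r,300:360,1].astype(int);k=300+np.argmin(np.diff(t))+.5;F.append(ray(c,(k,r),10)[:2])
F=np.array(F);q=np.polyfit(F[:,1],F[:,0],1);print("front",q,-np.arctan(q[0]),abs(np.polyval(q,F[:,1])-F[:,0]).max())
E
```

```text
hem end L,R [ 80.2  -3.7 -27.9] [ 80.2   4.6 -27.9] leaf corner top [80.4 80.9 12.1]
130 525.5 [73.2 81.  12.1]
180 518.5 [53.5 81.2 12.1]
230 509.5 [32.3 80.5 12.1]
280 502.5 [ 9.5 80.7 12.1]
330 496.5 [-15.3  81.3  12.1]
115 309 [ 77.2  -3.2 -27.9]
150 310 [ 67.4  -3.  -27.9]
200 310 [ 52.3  -3.1 -27.9]
250 310 [ 36.1  -3.2 -27.9]
front [9.35182140e-02 4.70244874e+02] -0.09324700960584324 0.37072410788573507
```

```bash
cat > chk.py <<'E'
from h import *
O=np.array([612.4,12.1,0]);y=-.0905;X=np.array([np.cos(y),np.sin(y),0]);Y=np.array([-np.sin(y),np.cos(y),0])
def scan(c,sat,name,a,b,z,along):
    "edge between hearth pts a,b; scan perpendicular +-14mm (in hearth), report offset of strongest saturation step"
    res=[]
    for t in np.linspace(.1,.9,15):
        p=O+X*(a[0]+(b[0]-a[0])*t)+Y*(a[1]+(b[1]-a[1])*t)+[0,0,z]
        d=np.arange(-14,14.1,.5);Q=np.array([p+along*k for k in d]);q=(c["K"]@(c["R"]@Q.T+c["t"][:,None]));q=q[:2]/q[2]
        v=cv2.remap(sat,q[0].astype(np.float32)[None],q[1].astype(np.float32)[None],cv2.INTER_LINEAR)[0]
        g=np.abs(np.gradient(cv2.GaussianBlur(v[None],(5,1),0)[0]));res.append(d[np.argmax(g)])
    print(name,np.median(res),np.array(res))
E
python3 - <<'E'
from chk import *
for n,im,c in(("side",cv2.imread("pics/side0.png"),get_calibration("side")),("scene",cv2.imread("pics/scene0.png"),get_calibration("scene")),("w2",cv2.imread("pics/w2.png"),np.load("c1.npy",allow_pickle=True).item()),("w5",cv2.imread("pics/w5.png"),np.load("c5.npy",allow_pickle=True).item())):
    s=cv2.cvtColor(im,cv2.COLOR_BGR2HSV)[:,:,1].astype(np.float32)
    scan(c,s,n+" front",(-140,-140),(-140,140),10,X)
    scan(c,s,n+" +y",(-140,140),(-40,140),10,Y)
    scan(c,s,n+" -y",(-140,-140),(-40,-140),10,Y)
    scan(c,im.max(2).astype(np.float32),n+" boardfront",(-32,-130),(-32,130),40,X)
E
```

```text
side front -2.5 [-3.  -3.5 -2.  -3.  -2.5 -2.5 -3.  -2.5 -3.  -2.  -3.5 -2.5 -3.5 -2.5
 -2. ]
side +y 8.0 [8.5 8.5 6.  8.  6.5 8.  7.5 8.  7.5 7.  7.  9.  8.  9.5 8. ]
side -y 5.0 [5.  5.  3.5 5.5 4.  6.  5.  5.  5.5 3.  5.  5.5 3.5 5.  4. ]
side boardfront -3.0 [-4.  -4.5 -3.5 -5.  -4.  -3.  -2.5 -3.5 -3.  -3.  -4.  -3.  -3.  -2.5
 -3. ]
scene front 1.0 [0.5 0.  1.  2.  1.  2.  1.  0.5 1.  1.  1.  2.  1.5 3.  1.5]
scene +y -3.5 [-3.5 -2.  -3.5 -2.  -1.  -2.  -3.5 -3.  -3.  -4.  -4.5 -2.5 -4.  -4.
 -5.5]
scene -y -9.5 [ -8.5 -10.  -10.   -8.5 -10.5  -9.5 -10.5  -9.   -9.5  -8.   -9.5  -9.5
 -10.   -9.5 -10. ]
scene boardfront 1.0 [1.5 1.  0.5 0.5 2.  1.  1.  2.  1.5 1.5 0.  1.5 1.5 1.  1. ]
w2 front 0.0 [-0.5 -0.5  0.   0.   0.   0.   0.   0.   0.   0.   0.   0.   0.   0.
  0. ]
w2 +y 0.0 [0.5 0.5 0.5 0.  0.  0.  0.  0.  0.  0.  0.  0.  0.  0.  0. ]
w2 -y 1.0 [1.  1.  1.  1.  0.5 1.  1.  0.5 1.  1.  0.5 1.  1.  0.5 1. ]
w2 boardfront 0.0 [0. 0. 0. 0. 0. 0. 0. 0. 0. 0. 0. 0. 0. 0. 0.]
w5 front 0.0 [  0.    0.  -13.    0.    0.    0.    0.    0.    0.   -9.5   2.5   0.5
   0.    0.5   0. ]
w5 +y 1.0 [1. 1. 1. 1. 1. 1. 1. 1. 1. 1. 1. 1. 1. 1. 1.]
w5 -y 1.5 [1.5 1.5 1.5 1.5 1.5 1.5 1.5 1.5 1.5 1.5 1.5 1.5 1.5 1.5 1.5]
w5 boardfront 0.0 [0.  0.  0.  0.  0.  0.  0.  0.5 0.5 0.  0.5 0.5 0.5 0.5 0.5]
```

```bash
python3 - <<'E'
from chk import *
M=np.stack([X,Y])
for n,cf,(x0,y0,x1,y1) in(("w2","c1.npy",(210,244,230,261)),("w2R","c1.npy",(446,244,466,261)),("w7","c7.npy",(355,12,382,40))):
    c=np.load(cf,allow_pickle=True).item();im=cv2.imread(f"pics/{n[:2]}.png");g=255-im.max(2)[y0:y1,x0:x1]
    g=(g.astype(int)-np.median(g)).clip(20)-20.;v,u=np.mgrid[y0:y1,x0:x1];px=((g*u).sum()/g.sum(),(g*v).sum()/g.sum())
    print(n,px,M@(ray(c,px,10)-O))
E
```

```text
w2 (np.float64(218.58540925266905), np.float64(251.8220640569395)) [-125.30226337  120.50467388]
w2R (np.float64(455.6122112211221), np.float64(252.4917491749175)) [-125.85733802 -119.57822894]
w7 (np.float64(367.76468428781203), np.float64(26.015785609397945)) [-125.08190561  120.91404837]
```

```bash
python3 -m creep '[{"x":1,"y":10,"z":10,"rx":0,"ry":0,"rz":0,"hand":4},{"x":0,"y":0,"z":20,"rx":0,"ry":0,"rz":0,"hand":4},{"x":0,"y":0,"z":13,"rx":0,"ry":0,"rz":0,"hand":4},{"x":0,"y":0,"z":4,"rx":0,"ry":0,"rz":0,"hand":4},{"x":0,"y":0,"z":0,"rx":0,"ry":0,"rz":0,"hand":4},{"x":0,"y":0,"z":0,"rx":0,"ry":0,"rz":0,"hand":4}]' 80;  cat > st.py <<'E'
from h import *
O=np.array([612.5,12.8]);y=-.0905;s=sense();d=s["eef_pos"][:2]-O
print("hx,hy",np.cos(y)*d[0]+np.sin(y)*d[1],-np.sin(y)*d[0]+np.cos(y)*d[1],"z",s["eef_pos"][2],"rot",s["tcp_rot"].round(4),"F",s["contact_force"].round(1),"T",s["wrist_torque"].round(2))
E
python3 st.py
```

```text
clock: 18.65
eef_pos: [474.3, 25.4, 28.2]
tcp_rot: [3.141, -0.0, 1.479]
contact_force: [0.5, -0.4, -2.0]
opening: 0.094
grasp_force: 78.2
hx,hy -138.74931724781197 0.030121188765173557 z 28.180206566388414 rot [ 3.1408e+00 -1.0000e-04  1.4788e+00] F [ 0.5 -0.4 -2. ] T [-0.   -0.02  0.01]
```

```bash
python3 -m creep '[{"x":0,"y":0,"z":1,"rx":0,"ry":0,"rz":0,"hand":4},{"x":0,"y":0,"z":1,"rx":0,"ry":0,"rz":0,"hand":4},{"x":0,"y":0,"z":0.5,"rx":0,"ry":0,"rz":0,"hand":4},{"x":0,"y":0,"z":0,"rx":0,"ry":0,"rz":0,"hand":4}]' 80; python3 st.py; python3 -m creep '[{"x":0,"y":0,"z":0.5,"rx":0,"ry":0,"rz":0,"hand":4},{"x":0,"y":0,"z":0.5,"rx":0,"ry":0,"rz":0,"hand":4},{"x":0,"y":0,"z":0,"rx":0,"ry":0,"rz":0,"hand":4}]' 80; python3 st.py
```

```text
clock: 19.15
eef_pos: [473.9, 25.4, 25.3]
tcp_rot: [3.142, -0.0, 1.479]
contact_force: [-0.6, 1.0, -2.4]
opening: 0.091
grasp_force: 78.2
hx,hy -139.1212987035916 0.012132593342430553 z 25.299496439671437 rot [ 3.1415 -0.      1.4788] F [-0.6  1.  -2.4] T [-0.03  0.06 -0.01]
clock: 19.52
eef_pos: [473.9, 25.4, 25.0]
tcp_rot: [3.142, -0.0, 1.479]
contact_force: [-4.0, 0.6, 11.1]
opening: 0.091
grasp_force: 80.3
hx,hy -139.12133348437231 0.004435609690284892 z 24.970741556543107 rot [ 3.1416 -0.      1.4788] F [-4.   0.6 11.1] T [-0.    0.56 -0.02]
```

```bash
python3 -m creep '[{"x":0,"y":0,"z":-2,"rx":0,"ry":0,"rz":0,"hand":4},{"x":0,"y":5,"z":0,"rx":0,"ry":0,"rz":0,"hand":4},{"x":0,"y":10,"z":0,"rx":0,"ry":0,"rz":0,"hand":4},{"x":0,"y":10,"z":0,"rx":0,"ry":0,"rz":0,"hand":4},{"x":0,"y":10,"z":0,"rx":0,"ry":0,"rz":0,"hand":4},{"x":0,"y":8,"z":0,"rx":0,"ry":0,"rz":0,"hand":4},{"x":0,"y":0,"z":0,"rx":0,"ry":0,"rz":0,"hand":4},{"x":0,"y":0,"z":0,"rx":0,"ry":0,"rz":0,"hand":4}]' 80; python3 st.py;python3 -c "
from h import *
c=get_calibration('wrist');np.save('c8.npy',c,allow_pickle=True)
cv2.imwrite('pics/w8.png',grab_frame('wrist')[:,:,::-1])"
```

```text
clock: 20.52
eef_pos: [516.3, 21.4, 26.1]
tcp_rot: [-3.141, 0.0, 1.479]
contact_force: [-0.4, 0.3, -2.0]
opening: 0.092
grasp_force: 78.2
hx,hy -96.63403605900535 -0.10021759802855001 z 26.104772701219062 rot [-3.1408e+00  1.0000e-04  1.4788e+00] F [-0.4  0.3 -2. ] T [0.04 0.02 0.02]
```

```bash
python3 -m creep '[{"x":0,"y":5,"z":0,"rx":0,"ry":0,"rz":0,"hand":4},{"x":0,"y":5,"z":0,"rx":0,"ry":0,"rz":0,"hand":4},{"x":0,"y":3,"z":0,"rx":0,"ry":0,"rz":0,"hand":4},{"x":0,"y":1,"z":0,"rx":0,"ry":0,"rz":0,"hand":4},{"x":0,"y":0,"z":0,"rx":0,"ry":0,"rz":0,"hand":4},{"x":0,"y":0,"z":0,"rx":0,"ry":0,"rz":0,"hand":4}]' 80 >/dev/null; python3 st.py
python3 -m creep '[{"x":0,"y":0.7,"z":0,"rx":0,"ry":0,"rz":0,"hand":4},{"x":0,"y":0,"z":0,"rx":0,"ry":0,"rz":0,"hand":4}]'  >/dev/null; python3 st.py
python3 -m creep '[{"x":0,"y":0.7,"z":0,"rx":0,"ry":0,"rz":0,"hand":4},{"x":0,"y":0,"z":0,"rx":0,"ry":0,"rz":0,"hand":4}]' >/dev/null; python3 st.py
```

```text
hx,hy -82.33318862139 -0.10835913630700311 z 26.23858140475937 rot [-3.1414  0.      1.4788] F [-0.1 -0.3 -2.4] T [-0.03  0.06 -0.  ]
hx,hy -81.38118201046294 -0.07146472096603151 z 26.320364622403247 rot [ 3.1415 -0.      1.4787] F [-1.4  0.8 -2.9] T [ 0.07  0.03 -0.03]
hx,hy -80.91139165100266 -0.1005433504383948 z 26.254325005846532 rot [-3.1412  0.      1.4788] F [-1.   0.1 -0.8] T [-0.03  0.2   0.01]
```

```bash
for i in 1; do python3 -m creep '[{"x":0,"y":0.5,"z":0,"rx":0,"ry":0,"rz":0,"hand":4},{"x":0,"y":0,"z":0,"rx":0,"ry":0,"rz":0,"hand":4}]'  >/dev/null; python3 st.py; done
python3 -m creep '[{"x":0,"y":0.5,"z":0,"rx":0,"ry":0,"rz":0,"hand":4},{"x":0,"y":0,"z":0,"rx":0,"ry":0,"rz":0,"hand":4}]'  >/dev/null; python3 st.py
python3 -m creep '[{"x":0,"y":0.5,"z":0,"rx":0,"ry":0,"rz":0,"hand":4},{"x":0,"y":0,"z":0,"rx":0,"ry":0,"rz":0,"hand":4}]' >/dev/null; python3 st.py
```

```text
hx,hy -80.90516687120311 -0.09980290418412618 z 26.1466635604045 rot [-3.1403e+00  1.0000e-04  1.4788e+00] F [-4.   1.2 -0. ] T [0.15 0.62 0.02]
hx,hy -80.91012556026246 -0.13722301310093066 z 26.087425885345787 rot [-3.1394e+00  1.0000e-04  1.4787e+00] F [-5.5  0.1  0.8] T [ 0.18  0.75 -0.02]
hx,hy -80.92218339407228 -0.11723756601023982 z 25.974400984369677 rot [-3.1384e+00  2.0000e-04  1.4788e+00] F [-6.9  0.6  2.1] T [0.21 1.   0.01]
```

```bash
python3 -m creep '[{"x":0,"y":-1,"z":0,"rx":0,"ry":0,"rz":0,"hand":4},{"x":0,"y":0,"z":0.6,"rx":0,"ry":0,"rz":0,"hand":4},{"x":0,"y":0,"z":0.5,"rx":0,"ry":0,"rz":0,"hand":4},{"x":0,"y":0,"z":0,"rx":0,"ry":0,"rz":0,"hand":4},{"x":0,"y":0,"z":0,"rx":0,"ry":0,"rz":0,"hand":4}]' >/dev/null; python3 st.py
python3 -m creep '[{"x":0,"y":0,"z":0.4,"rx":0,"ry":0,"rz":0,"hand":4},{"x":0,"y":0,"z":0,"rx":0,"ry":0,"rz":0,"hand":4},{"x":0,"y":0,"z":0,"rx":0,"ry":0,"rz":0,"hand":4}]'  >/dev/null; python3 st.py
```

```text
hx,hy -80.92151394745693 -0.14518314608190774 z 25.046433163826286 rot [-3.1403e+00  1.0000e-04  1.4788e+00] F [-4.9  0.6  0.3] T [0.08 0.8  0.02]
hx,hy -80.91295293131397 -0.14336291487683628 z 25.01126594273521 rot [-3.1403e+00  1.0000e-04  1.4788e+00] F [-6.5  0.7  5.6] T [ 0.06  1.02 -0.03]
```

```bash
python3 -m creep '[{"x":0,"y":-0.3,"z":0.2,"rx":0,"ry":0,"rz":0,"hand":4},{"x":0,"y":0,"z":0,"rx":0,"ry":0,"rz":0,"hand":4},{"x":0,"y":0,"z":0,"rx":0,"ry":0,"rz":0,"hand":4},{"x":0,"y":0,"z":0,"rx":0,"ry":0,"rz":0,"hand":4}]'; python3 st.py
python3 - <<'E'
from chk import *
# soldering board / bystanders unmoved: difference of side & scene frames with the first ones
for n in("side","scene"):
    a=cv2.imread(f"pics/{n}0.png");b=grab_frame(n)[:,:,::-1].copy();cv2.imwrite(f"pics/{n}9.png",b)
    m=(cv2.absdiff(a,b).max(2)>30).astype(np.uint8);k,_,st,ce=cv2.connectedComponentsWithStats(m)
    print(n,[(tuple(map(int,r[:5]))) for r in st[1:] if r[4]>15])
c=get_calibration("wrist");b=grab_frame("wrist")[:,:,::-1].copy();cv2.imwrite("pics/w9.png",b);np.save("c9.npy",c,allow_pickle=True)
scan(c,b.max(2).astype(np.float32),"board front now",(-32,20),(-32,110),40,X)
c=np.load("c8.npy",allow_pickle=True).item();scan(c,cv2.imread("pics/w8.png").max(2).astype(np.float32),"before",(-32,20),(-32,110),40,X)
s=sense();g=b.max(2)
print("hem end cols", [int(np.where(g[r,300:345]>140)[0].size) for r in range(85,125,2)])
E
```

```text
clock: 24.08
eef_pos: [531.9, 20.0, 25.0]
tcp_rot: [-3.141, 0.0, 1.479]
contact_force: [-7.0, -0.5, 7.8]
opening: 0.09
grasp_force: 79.9
hx,hy -80.92503579573349 -0.14009636548710347 z 24.990254908258002 rot [-3.1409e+00  1.0000e-04  1.4788e+00] F [-7.  -0.5  7.8] T [ 0.08  1.05 -0.  ]
side [(302, 0, 338, 313, 51476), (532, 22, 28, 16, 48), (457, 71, 5, 10, 36), (519, 86, 4, 10, 16), (357, 116, 10, 9, 26), (483, 142, 4, 12, 21), (312, 289, 12, 9, 42), (322, 365, 22, 27, 368)]
scene [(0, 0, 98, 283, 12580), (118, 0, 72, 113, 3919), (194, 0, 81, 84, 2911), (267, 67, 26, 11, 109), (243, 73, 89, 94, 3215), (187, 87, 38, 76, 1078), (120, 105, 14, 29, 191), (123, 123, 31, 37, 648), (175, 143, 5, 11, 16), (312, 154, 10, 11, 51), (304, 158, 8, 9, 19), (290, 166, 38, 99, 1764), (330, 183, 8, 5, 28), (90, 224, 28, 18, 71), (292, 243, 11, 15, 67), (82, 244, 83, 83, 1459), (126, 266, 164, 113, 5611), (0, 292, 62, 50, 593), (23, 330, 55, 54, 615), (85, 367, 78, 51, 1596), (50, 383, 15, 10, 37), (19, 397, 47, 31, 391)]
board front now -7.0 [-0.5 -7.  -7.5 -8.  -8.  -8.5 -7.  -7.5 -8.  -8.   0.   0.   0.   0.
  0. ]
before -9.5 [-11.   -9.5 -10.  -10.5 -10.5 -11.   -9.5  -9.5 -10.  -10.5   0.    0.
   0.    0.    0. ]
hem end cols [0, 0, 0, 0, 0, 0, 0, 0, 0, 0, 28, 29, 29, 37, 37, 36, 37, 36, 37, 37]
```

```bash
python3 -c "
from rig import *
print(sign_off())"
```

```text
the job is handed in; nothing more can be done
None
```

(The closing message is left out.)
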